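Dip the system-water tank and show the rod for reading

ROBOT

A 6-joint arm with a two-finger parallel gripper is mounted at the origin on the work surface. World frame = base frame: x ahead of the robot, y to its left, z up, the work surface at z = 0. Lengths are in m, angles in rad, forces in N, time in s.
With the tool pointing down it reaches from about 0.325 to 0.875 m from the base axis. Payload 4.4 kg.
Tool frame: the origin (TCP) lies on the centre line of the jaws, within the pads' length; the fingertips stand 8 mm ahead of it and the grasp point (between the pads) lies 11 mm behind it (ctrl.tcp_to_tips is the distance from the TCP to the fingertips, in m); z points along the fingers, y is the line along which they close (so a half turn about z gives the same grasp; the last joint's range is limited). The gripper opens to 85 mm and grips with 20 to 120 N. Pads are 22 mm wide; open, the fingers measure 114 mm over their backs; the gripper's body (76 mm by 85 mm) begins 54 mm behind the grasp point. The pads swing forward as they close: fully open they stand 13 mm farther back than shut.
Start: joints at [1.111, 0.207, 1.542, -0, 1.393, -0.15], TCP at [0.175, 0.548, 0.239] pointing down, gripper open.
Joint ranges: [-2.73, 2.73], [-0.86, 2.22], [0.23, 2.46], [-1.11, 4.25], [0.08, 2.63], [-2.82, 2.82]. Speed limits (rad/s): [2.79, 2.79, 3.14, 3.14, 3.14, 3.14].

INTERFACE

Orientations are given as a rotation vector (axis times angle).
In Python, from rig import ctrl, jaws, solve_ik, telemetry, vision, order, spotter gives the robot as it stands. The module is installed in compiled form; this text tells all that it offers. Calls block until the motion is done:
- ctrl.move_pose(position, orientation): joint-space move of the TCP to a pose.
- ctrl.move_l(position, ori=None, feed=0.15): straight line of the TCP; ori=None keeps the orientation; feed is the mean speed in m/s.
- ctrl.move_j(angles): joint-space move.
- jaws.command_gripper(opening): finger opening in m; the grip force is fixed at half the most; returns when the fingers have stopped.
- ctrl.dwell(seconds).
- solve_ik(position, orientation): joint angles nearest the present ones, or None.
- telemetry.get_obs(): the state.
- vision.read_camera(name): name is "scene" or "top" or "wrist"; returns a dict with "color" (400x640x3 uint8, red, green, blue), "z_map" (400x640 float32, m along the optical axis (not along the pixel's ray), 0 where there is no reading), "fx", "fy", "cx", "cy" (pixels), "R" (3x3) and "t" (3): a world point X has camera coordinates R X + t; the wrist camera has in their place "T_tool_cam" (4x4, takes a point from camera to tool coordinates, whose origin is the TCP and whose axes are the flange's). Camera axes: x right, y down, z forward; pixel columns grow to the right and rows downward; lengths in m; the calibration is good to about 2 mm. The wrist camera is an equidistant fisheye: a pixel r from the principal point sees the ray r / f radians off the axis. A picture is of the moment at which its call begins: read the wrist's pose just before it.
A pose or a line that the arm cannot do raises ctrl.MotionError and nothing moves.
- order.hand_in(): hands the job in; it is judged then, once.
Trained networks look in the newest picture that a camera, given by its name, has taken for a name from the list of things; names that differ only in an ending like _2 or _b are one class to them, and where a whole thing is asked for, a point or a joint stands for the part that bears it (a point fixed in the world has none). Each returns a list of dicts, best first, with "conf" (0 to 1); they miss things now and then, are a little off and sometimes report something else, mostly with a low value. They report only what shows in the picture. A call takes as long as a camera call.
- spotter.find_in(camera, target): "position" ([x, y, z] in m, in world coordinates, good to about 4 mm: the middle of the surface that is visible of it).
- spotter.place_of(camera, target): "position" ([x, y, z] in m, in world coordinates, good to about 4 mm: a listed point, or the origin of a listed thing).
The state is a dict: "time_s": time; "joint_positions": joint angles; "qd": joint speeds; "tau": joint torques, N m; "position": TCP position; "orientation": TCP orientation; "force": force on the tool from outside, world axes, zero at the start; "ft_torque": the same for the moment, N m; "grip_width": finger opening in m; "finger_force": force on a finger pad.
Only numpy, scipy, OpenCV 4.12 (cv2) and the standard library are available. Lean on these libraries where they do the work, as an engineer would, in place of code of your own. Each camera call takes 0.05 s, during which the arm holds its last target. There are 200 camera calls.

TASK

Check the water level in the analyser's tank: lift the hinged cover until it rests open on its stops, take the blue dip rod from its stand and, keeping hold of it, put it down the guide tube until its collar stops on the tube's rim. Draw it straight out again and finish holding it still in the gripper, level for reading, with its scale and tip over the drip tray and about a hand's width or more above it; the program ends while you are still holding it there. Leave the cover open, and leave the red rod and the other things on the bench where they are.

Things in the scene. Friction and masses are not known exactly. Their poses are not given: they have to be found in the camera images.
- cover (a joint): the tank's hinged cover: 0 = shut, grows as it opens; it rests on its two rubber-tipped stops at 1.83 rad (105 degrees). Hinge along the tank's y axis at point cover_hinge. The cover weighs 0.3 kg and swings freely: let go below about 1.5 rad it falls shut, past about 1.7 rad it falls back onto its stops and stays there
- cover_handle (a point): middle of the bow handle on the cover's front edge: round steel bar 10 mm thick, 100 mm long, along the tank's y axis, 177 mm from the hinge axis and at the same height as it when shut (151 mm), 43 mm ahead of the cover's edge and 47 mm ahead of the tank's front face, free all round; the point's axes turn with the cover (when shut: x away from the handle to the hinge, z up)
- cover_hinge (a point): middle of the cover's hinge axis, 151 mm above the bench, fixed to the tank: x runs from the cover handle to the rear of the tank, y along the hinge, z up
- tank: low white water tank with a blue band round it, 250 mm deep (x) by 300 mm wide (y), fixed to the bench, its front facing the robot; origin at the centre of its underside, axes as cover_hinge. Its top deck is 125 mm up. The front 130 mm is the service bay inside a low rim whose top is 147 mm up, with the guide tube and a blue filler cap (146 mm up, 135 mm from the tube). Behind the hinge stand the cover stops (200 mm up) and a small pump
- guide_mouth (a point): centre of the top rim of the steel guide tube in the bay, 137 mm above the bench (12 mm proud of the deck), upright; bore 14 mm, flared over its top 10 mm to about 23 mm; tube open down to 12 mm above the bench. 65 mm from the front face of the tank and 90 mm from its right side. Hidden by the cover while that is shut
- dip_rod_head (a point): centre of the blue grip of the dip rod. Rod: blue round grip 22 mm across and 55 mm long, below it a steel collar 36 mm across and 6 mm thick, below that a round steel rod 8 mm thick and 105 mm long with black scale rings. z runs along the rod from tip to grip; the rod's tip is 138.5 mm below this point, the collar's underside 33.5 mm below it. It starts hanging upright by its collar in one of the stand's two sockets, its grip centre 155.5 mm up
- dip_rod_tip (a point): tip of the dip rod; axes as dip_rod_head (z from tip to grip)
- dip_rod_scale (a point): middle of the dip rod's scale, on its axis 50 mm above the tip
- dip_rod_collar (a point): centre of the underside of the dip rod's collar, 105 mm above the tip
- dip_rod: the blue dip rod as a whole; origin at its tip, z from tip to grip. The round grip can be pinched from any side, straight down or with a sloping gripper. Weight 70 to 120 g.
- rod_stand: fixed stand for two dip rods: steel base 190 mm (x) by 80 mm (y), two white upright tubes 24 mm across with 16 mm bore, at 60 mm either side of the centre along its x axis, their top rims 122 mm up; origin at the centre of its underside
- red_rod_head (a point): centre of the red grip of the other dip rod (for the waste tank), same shape and size as the blue one, in the other socket of the stand; not wanted
- drip_tray: fixed shallow steel tray lined with white paper, 260 mm (its x) by 120 mm (its y), rim 20 mm high; origin at the centre of its underside
- amber_bottle: amber glass bottle, 60 mm across, 120 mm tall; origin at its underside; bystander
- reagent_jar: white jar with blue cap, 68 mm across, 90 mm tall; origin at its underside; bystander
- specimen_cup_a: specimen cup with yellow lid, 52 mm across, 62 mm tall; origin at its underside; bystander
- specimen_cup_b: a second such specimen cup; bystander
- timer: square white timer lying flat, 68 by 68 by 18 mm; origin at its underside; bystander
- marker: white marker pen with blue cap lying on the bench, 125 mm long (its y), 20 mm thick; origin at the middle of its underside; bystander

How it is judged:
On the way, in this order (a step that is already met when the one before it is completed fails the run):
1. the cover is lifted open onto its stops (value of joint cover above 1.75 rad), for 0.2 s.
2. the blue rod, held in the fingers, is down the guide tube with its collar on the rim, the cover open (contact force between the fingers and dip_rod above 1 N and value of joint cover above 1.7 rad and horizontal distance between dip_rod_collar and guide_mouth below 0.006 m and z of dip_rod_collar in the frame of guide_mouth below 0.003 m and angle between dip_rod_tip's own z axis and vertical below 0.1 rad), for 0.2 s.
3. the rod is drawn out until its tip is clear above the tube (contact force between the fingers and dip_rod above 1 N and z of dip_rod_tip in the frame of guide_mouth above 0.008 m), for 0.1 s.
At the end, for the whole second after the job is handed in: The fingers hold the blue rod still and level within 0.25 rad (14 degrees), tip and mid-scale over the drip tray and at least 60 mm above the bench, clear of tank, tray and stand; the cover is open on its stops (over 1.7 rad); the red rod is within 10 mm of its start (contact force between the fingers and dip_rod above 1 N and angle between dip_rod_tip's own z axis and vertical between 1.321 and 1.821 rad and x of dip_rod_tip in the frame of drip_tray between -0.13 and 0.13 m and y of dip_rod_tip in the frame of drip_tray between -0.06 and 0.06 m and x of dip_rod_scale in the frame of drip_tray between -0.13 and 0.13 m and y of dip_rod_scale in the frame of drip_tray between -0.06 and 0.06 m and height (world z) of each of dip_rod_tip, dip_rod_scale above 0.06 m and contact force between dip_rod and tank below 0.1 N and contact force between dip_rod and drip_tray below 0.1 N and contact force between dip_rod and rod_stand below 0.1 N and linear speed of dip_rod below 0.03 m/s and value of joint cover above 1.7 rad and distance of red_rod_head from where it was at the start of the episode below 0.01 m); the arm keeps its last pose, push and grip.
It fails at once if the red rod is pulled or knocked from its place (over 30 mm) (distance of red_rod_head from where it was at the start of the episode above 0.03 m).
It fails at once if another thing on the bench is pushed aside (over 25 mm) (distance of any of amber_bottle, reagent_jar, specimen_cup_a, specimen_cup_b, timer, marker from where it was at the start of the episode above 0.025 m).
It also fails if it takes over 72 s, if anything falls off the work surface, if the arm or the gripper's body presses on something with over 40 N, if the wrist force passes 120 N, or if a joint passes its speed limit or range.

## Working session

There is one attempt and no reset: what is moved stays moved. The work goes in short steps, each a Python script; the robot and the scene stay as the last script left them, time stands still between calls to the robot, and variables do not carry over. Pictures are saved under pics/ and viewed, at most 10 in all, crops included, and the job is handed in when it is done.

```bash
mkdir -p pics; python3 - <<'E'
from rig import ctrl, jaws, solve_ik, telemetry, vision, order, spotter
import cv2, numpy as np
names="cover_handle cover_hinge tank guide_mouth dip_rod_head rod_stand red_rod_head drip_tray amber_bottle reagent_jar specimen_cup_a timer marker".split()
for c in ("scene","top"):
    im=vision.read_camera(c)
    cv2.imwrite(f"pics/{c}0.png",im["color"][:,:,::-1])
    np.savez(f"{c}0.npz",**im)
    print(c,im["fx"],im["cx"],im["cy"],np.round(-im["R"].T@im["t"],3))
    for n in names:
        print(n,[(np.round(d["position"],3).tolist(),round(d["conf"],2)) for d in spotter.place_of(c,n)[:3]])
print(spotter.place_of("top","rod_stand")[:1], telemetry.get_obs())
E
```

```text
scene 499.09430990637355 324.8862370767746 201.68073463603523 [ 1.157 -1.145  0.929]
cover_handle [([0.438, -0.026, 0.156], 0.97)]
cover_hinge [([0.612, -0.016, 0.154], 0.66)]
tank []
guide_mouth [([0.557, -0.079, 0.142], 0.82)]
dip_rod_head [([0.581, -0.33, 0.158], 0.76), ([0.436, -0.026, 0.156], 0.38)]
rod_stand [([0.525, -0.33, -0.003], 0.65), ([0.48, 0.336, -0.002], 0.59), ([0.434, -0.026, 0.157], 0.36)]
red_rod_head [([0.467, -0.334, 0.156], 0.52), ([0.611, -0.012, 0.153], 0.38)]
drip_tray [([0.477, 0.338, -0.002], 0.86)]
amber_bottle [([0.716, -0.26, 0.001], 0.94), ([0.434, -0.026, 0.153], 0.6)]
reagent_jar [([0.732, 0.299, -0.001], 0.82)]
specimen_cup_a [([0.67, 0.413, -0.001], 0.48), ([0.733, 0.301, 0.0], 0.2)]
timer [([0.382, -0.1, -0.005], 0.75)]
marker []
top 429.2989280456193 316.89421435940176 197.37744449482932 [ 0.376 -0.007  1.408]
cover_handle [([0.434, -0.026, 0.152], 0.58)]
cover_hinge [([0.612, -0.013, 0.154], 0.96)]
tank [([0.607, -0.014, 0.003], 0.7)]
guide_mouth [([0.55, -0.075, 0.137], 0.92), ([0.58, -0.331, 0.121], 0.66)]
dip_rod_head [([0.584, -0.327, 0.156]
[... 527 characters left out ...]
 'conf': 0.72}] {'time_s': 1.45, 'joint_positions': array([ 1.11051571e+00,  2.06609326e-01,  1.54152318e+00, -2.40379927e-05,
        1.39350940e+00, -1.50478345e-01]), 'qd': array([-0.00043087,  0.00012663, -0.00083403, -0.00231453,  0.0014307 ,
        0.00194659]), 'tau': array([ 2.03881623e-04, -3.83036685e+01, -2.91967374e+01, -1.25799475e-04,
        8.87369279e-04, -2.76340657e-06]), 'position': array([0.17530031, 0.54761235, 0.23926536]), 'orientation': array([ 4.84684732e-01,  3.10397106e+00, -8.49628210e-05]), 'force': array([-0.53768061,  0.2216907 , -0.50459381]), 'ft_torque': array([-0.03011309,  0.04527288, -0.04396992]), 'finger_force': 0.0, 'grip_width': 0.08529175025464619}
```

View pics/scene0.png

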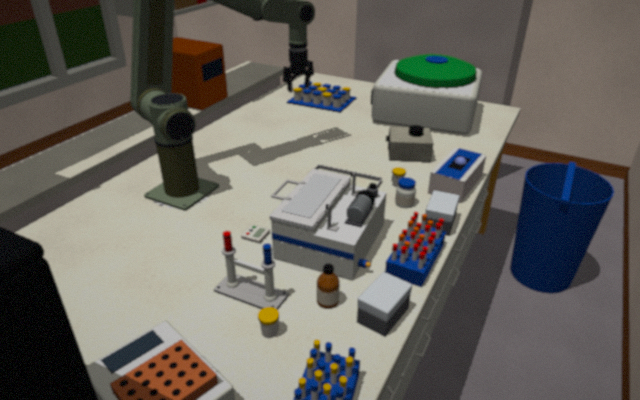

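View pics/top0.png

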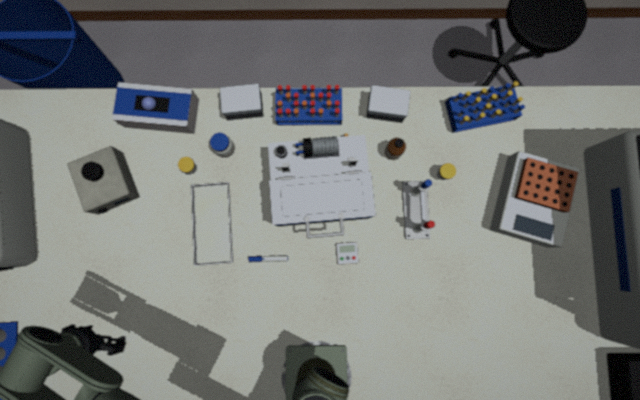

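The views agree with the networks: the tank is centre-right, turned about 0.06 rad, with its handle at top-view pixel (323,228). The blue rod is at (427,184), the red at (430,225) and the tray at (212,224). I'll check reachability for the cover arc, the grasp and the final pose.

```bash
cat > h.py <<'E'
from rig import ctrl, jaws, solve_ik, telemetry, vision, order, spotter
import numpy as np, cv2
from scipy.spatial.transform import Rotation as Rn
def pose(g, psi, p, s=1):
    """TCP pose for grasp point g, heading psi, pitch p below horizontal; closing axis horizontal."""
    d=np.array([np.cos(p)*np.cos(psi),np.cos(p)*np.sin(psi),-np.sin(p)])
    y=s*np.array([-np.sin(psi),np.cos(psi),0]); 
    return np.asarray(g)+0.011*d, Rn.from_matrix(np.c_[np.cross(y,d),y,d]).as_rotvec()
def pose2(g, psi, p, s=1):
    """as pose, but closing axis in the vertical plane (square to heading's sideways axis)."""
    d=np.array([np.cos(p)*np.cos(psi),np.cos(p)*np.sin(psi),-np.sin(p)])
    x=s*np.array([-np.sin(psi),np.cos(psi),0])
    return np.asarray(g)+0.011*d, Rn.from_matrix(np.c_[x,np.cross(d,x),d]).as_rotvec()
HANDLE=np.array([0.436,-0.026,0.151]); YAW=0.065
def arc(th, H=HANDLE, yaw=YAW):
    u=np.array([np.cos(yaw),np.sin(yaw),0]); hinge=H+0.177*u
    return hinge+0.177*(-np.cos(th)*u+np.sin(th)*np.array([0,0,1]))
def st():
    o=telemetry.get_obs(); print("t%.2f"%o["time_s"],np.round(o["position"],4),"F",np.round(o["force"],1),"grip %.4f ff %.1f"%(o["grip_width"],o["finger_force"])); return o
E
python3 - <<'E'
from h import *
np.set_printoptions(precision=2,suppress=True)
D=np.deg2rad
for s in (1,-1):
  for th,ps in ((0,(10,20,30,45,60)),(0.9,(45,60,75,90)),(1.83,(60,75,90))):
    for p in ps: print("cover",s,th,p,solve_ik(*pose2(arc(th),YAW,D(p),s)))
for s in (1,-1):
  for a in (90,75,60,45): print("grasp",s,a,solve_ik(*pose([.582,-.329,.155],0,D(a),s)), "tube", solve_ik(*pose([.557,-.078,.171],0,D(a),s)))
c=np.array([.48,.335,.20])
for psi in (-30,0,35,70):
  for p in (0,15,30,45,60):
    u=np.array([np.cos(D(psi)),np.sin(D(psi)),0])
    print("final",psi,p,[solve_ik(*pose(c-.113*u,D(psi),D(p),s)) for s in (1,-1)])
E
```

```text
cover 1 0 10 None
cover 1 0 20 None
cover 1 0 30 None
cover 1 0 45 None
cover 1 0 60 [-0.43 -0.28  2.32  0.39  0.66 -0.75]
cover 1 0.9 45 [-0.42 -0.42  2.21  0.53  0.7  -0.77]
cover 1 0.9 60 [-0.33 -0.3   2.02  0.24  0.94 -0.49]
cover 1 0.9 75 [-0.27 -0.14  1.84  0.09  1.2  -0.35]
cover 1 0.9 90 [-0.22  0.02  1.66 -0.    1.46 -0.28]
cover 1 1.83 60 [-0.21  0.04  1.66  0.17  0.94 -0.34]
cover 1 1.83 75 [-0.18  0.18  1.45  0.07  1.26 -0.25]
cover 1 1.83 90 [-0.15  0.34  1.23 -0.    1.57 -0.21]
cover -1 0 10 None
cover -1 0 20 None
cover -1 0 30 None
cover -1 0 45 None
cover -1 0 60 [-0.43 -0.28  2.32  0.39  0.66  2.39]
cover -1 0.9 45 [-0.42 -0.42  2.21  0.53  0.7   2.37]
cover -1 0.9 60 [-0.33 -0.3   2.02  0.24  0.94  2.65]
cover -1 0.9 75 [-0.27 -0.14  1.84  0.09  1.2   2.79]
cover -1 0.9 90 None
cover -1 1.83 60 [-0.21  0.04  1.66  0.17  0.94  2.8 ]
cover -1 1.83 75 None
cover -1 1.83 90 None
grasp 1 90 [-0.64  0.48  1.38  0.    1.28 -2.21] tube [-0.29  0.26  1.65  0.    1.23 -1.86]
grasp 1 75 [-0.72  0.37  1.57  0.2   1.02 -2.38] tube [-0.34  0.12  1.85  0.11  0.94 -1.96]
grasp 1 6
[... 1209 characters left out ...]
array([ 0.27, -0.37,  2.38,  0.58,  0.44, -2.35]), array([ 0.27, -0.37,  2.38,  0.58,  0.44,  0.79])]
final 35 60 [array([ 0.34, -0.27,  2.2 ,  0.21,  0.71, -1.96]), array([ 0.34, -0.27,  2.2 ,  0.21,  0.71,  1.18])]
final 70 0 [array([-0.4 ,  0.46,  2.24,  1.52,  1.59,  2.02]), array([-0.4 ,  0.46,  2.24,  1.52,  1.59, -1.12])]
final 70 15 [array([-0.37,  0.22,  2.25,  1.39,  1.38,  2.26]), array([-0.37,  0.22,  2.25,  1.39,  1.38, -0.89])]
final 70 30 [array([-0.28,  0.03,  2.22,  1.19,  1.2 ,  2.55]), array([-0.28,  0.03,  2.22,  1.19,  1.2 , -0.59])]
final 70 45 [None, array([-0.15, -0.06,  2.15,  0.9 ,  1.08, -0.26])]
final 70 60 [None, array([ 0.01, -0.07,  2.04,  0.57,  1.05,  0.1 ])]
```

```bash
python3 - <<'E'
from h import *
p=np.deg2rad(62)
d=np.array([np.cos(p)*np.cos(YAW),np.cos(p)*np.sin(YAW),-np.sin(p)])
jaws.command_gripper(0.024)
ctrl.move_pose(*pose2(HANDLE-0.10*d,YAW,p)); st()
for c in ("wrist","top","scene"):
    im=vision.read_camera(c)
    for n in ("cover_handle","cover_hinge"):
        print(c,n,[(np.round(x["position"],4).tolist(),round(x["conf"],2)) for x in spotter.place_of(c,n)[:2]])
    if c!="top": cv2.imwrite(f"pics/{c}1.png",im["color"][:,:,::-1])
E
```

```text
t4.26 [ 0.3946 -0.0284  0.2299] F [-0.2 -0.5  0.1] grip 0.0239 ff 0.0
wrist cover_handle [([0.4373, -0.0269, 0.1521], 0.81)]
wrist cover_hinge [([0.6151, -0.014, 0.1562], 0.73)]
top cover_handle [([0.675, 0.4131, -0.0012], 0.69), ([0.4341, -0.0271, 0.1517], 0.62)]
top cover_hinge [([0.6133, -0.0155, 0.1529], 0.77)]
scene cover_handle [([0.435, -0.0248, 0.1559], 0.68), ([0.6696, 0.4156, 0.0011], 0.26)]
scene cover_hinge [([0.6131, -0.0127, 0.1576], 0.8)]
```

View pics/wrist1.png

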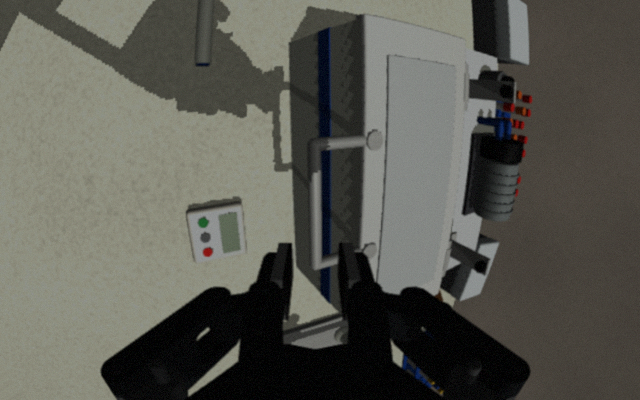

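The wrist view shows the bow handle at columns 312–325, rows 145–265, and the fingers straddle its line. The measured handle-to-hinge distance is 0.1775 m, as it should be. Next I cage the bar and lift it round the arc.

```bash
sed -i 's/YAW=0.065/YAW=0.068/; s/-0.026,0.151/-0.0265,0.151/' h.py; python3 - <<'E'
from h import *
D=np.deg2rad
g0=lambda th,p: pose2(arc(th)-0.004*np.array([np.cos(p),0,-np.sin(p)]),YAW,p)
ctrl.move_l(*g0(0,D(62)),feed=0.08); o=st()
f=np.linalg.norm(o["force"])
if f<8:
    jaws.command_gripper(0.017); o=st()
    for th in np.r_[np.arange(0.2,1.81,0.2),1.83]:
        ctrl.move_l(*g0(th,D(62+28*th/1.83)),feed=0.09); o=st()
        if np.linalg.norm(o["force"])>25: print("stop"); break
im=vision.read_camera("scene"); cv2.imwrite("pics/scene2.png",im["color"][:,:,::-1])
E
```

```text
t6.06 [ 0.4395 -0.0263  0.1453] F [ 0.1 -0.  -0.3] grip 0.0241 ff 0.0
t6.30 [ 0.4394 -0.0263  0.1452] F [-0.1 -0.3 -0.1] grip 0.0168 ff 0.0
t6.84 [ 0.4393 -0.0251  0.1775] F [-7.6 -0.5  0.1] grip 0.0169 ff 3.4
t7.38 [ 0.4464 -0.0244  0.2094] F [-17.3  -2.6   4. ] grip 0.0171 ff 7.6
t7.92 [ 0.4689 -0.0243  0.2442] F [-1.5 -1.6 -0.9] grip 0.0171 ff 0.7
t8.47 [ 0.4911 -0.0227  0.2706] F [-1.4 -0.6 -0.6] grip 0.0170 ff 0.4
t9.01 [ 0.5181 -0.0208  0.2924] F [-0.3 -0.6  1. ] grip 0.0173 ff 0.4
t9.55 [ 0.5491 -0.0187  0.3084] F [-1.2  0.3 -0.4] grip 0.0167 ff 0.2
t10.09 [ 0.5828 -0.0164  0.318 ] F [-0.3 -0.7 -0.3] grip 0.0169 ff 0.1
t10.63 [ 0.6176 -0.0141  0.3206] F [ 0.  -0.6 -1. ] grip 0.0171 ff 0.0
t11.18 [ 0.6523 -0.0118  0.3162] F [-0.1 -0.1 -0.6] grip 0.0170 ff 0.2
t11.43 [ 0.6574 -0.0114  0.3152] F [-0.5  0.4 -0.5] grip 0.0169 ff 0.0
```

View pics/scene2.png

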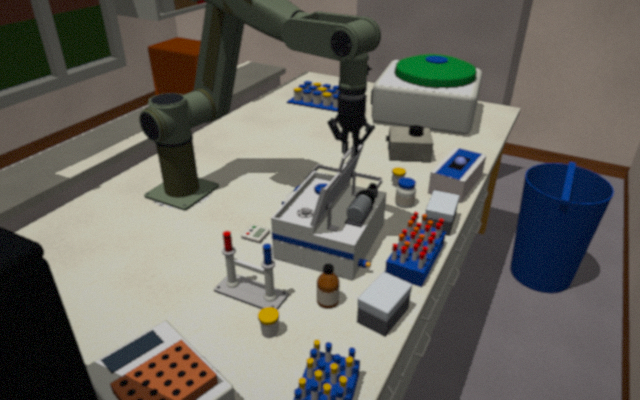

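The cover stands open in the gripper. The tube now shows as a ring at about (306,213) and the filler cap at (320,188). Next: release, move over the rod and measure.

```bash
python3 - <<'E'
from h import *
D=np.deg2rad
jaws.command_gripper(0.05); ctrl.dwell(0.3)
o=telemetry.get_obs(); ctrl.move_l(o["position"]+[0,0,.09],feed=.2)
d=np.array([np.cos(D(70)),0,-np.sin(D(70))])
ctrl.move_pose(*pose(np.array([.583,-.329,.155])-.11*d,0,D(70),-1)); st()
for c in ("wrist","top","scene"):
    im=vision.read_camera(c)
    for n in ("dip_rod_head","red_rod_head","guide_mouth","cover_handle","drip_tray","dip_rod_collar"):
        print(c,n,[(np.round(x["position"],4).tolist(),round(x["conf"],2)) for x in spotter.place_of(c,n)[:2]])
    cv2.imwrite(f"pics/{c}3.png",im["color"][:,:,::-1]); np.savez(c+"3.npz",**im)
# rigid final pose options
Rg=Rn.from_rotvec(pose([0,0,0],0,D(70),-1)[1]); rt=Rg.inv().apply([0,0,-1]); 
c0=np.array([.48,.335,.20])
for psi in range(0,360,20):
  for s in (1,-1):
    R=Rn.from_rotvec(pose([0,0,0],D(psi),D(20),s)[1]); r=R.apply(rt)
    if abs(r[2])<.05:
      P=pose(c0-.113*r,D(psi),D(20),s); q=solve_ik(*P)
      if q is not None: print("fin",psi,s,np.round(r,2),np.round(q,2))
E
```

```text
t14.18 [ 0.5498 -0.3285  0.2483] F [-0.2 -0.1  0.4] grip 0.0500 ff 0.0
wrist dip_rod_head [([0.5828, -0.3292, 0.154], 0.87)]
wrist red_rod_head [([0.4659, -0.3358, 0.1574], 0.82), ([0.5856, -0.3265, 0.0215], 0.5)]
wrist guide_mouth [([0.5522, -0.0819, 0.1359], 0.67)]
wrist cover_handle [([0.5854, -0.3301, 0.1535], 0.59)]
wrist drip_tray []
wrist dip_rod_collar [([0.5816, -0.3269, 0.1218], 0.75)]
top dip_rod_head [([0.584, -0.3271, 0.1578], 0.65)]
top red_rod_head [([0.4629, -0.3282, 0.151], 0.42)]
top guide_mouth [([0.5494, -0.0784, 0.1359], 0.92)]
top cover_handle [([0.6551, -0.0115, 0.3244], 0.94)]
top drip_tray [([0.4836, 0.3354, -0.0045], 0.76), ([0.5828, -0.3301, 0.1551], 0.43)]
top dip_rod_collar [([0.5831, -0.3308, 0.1187], 0.6)]
scene dip_rod_head [([0.5799, -0.3282, 0.1558], 0.6)]
scene red_rod_head [([0.4637, -0.3358, 0.1558], 0.78)]
scene guide_mouth [([0.5558, -0.0794, 0.143], 0.67)]
scene cover_handle [([0.6562, -0.0077, 0.3227], 0.66)]
scene drip_tray [([0.4819, 0.337, 0.0007], 0.83)]
scene dip_rod_collar [([0.5814, -0.3289, 0.1251], 0.62)]
fin 60 1 [0.5  0.87 0.  ] [-0.32  0.02  2.4   1.48  1.18  2.35]
fin 80 1 [0.17 0.98 0.  ] [-0.33  0.27  2.09  1.21  1.43  2.35]
fin 100 1 [-0.17  0.98  0.  ] [-0.25  0.48  1.76  1.03  1.66  2.37]
fin 120 1 [-0.5   0.87  0.  ] [-0.13  0.68  1.42  0.9   1.9   2.38]
fin 140 1 [-0.77  0.64  0.  ] [-0.    0.88  1.07  0.8   2.15  2.36]
fin 160 1 [-0.94  0.34  0.  ] [0.13 1.07 0.71 0.71 2.4  2.31]
fin 260 1 [-0.17 -0.98  0.  ] [ 0.83  1.17  0.53 -0.85  2.4   0.65]
fin 280 1 [ 0.17 -0.98  0.  ] [ 0.95  0.97  0.9  -0.91  2.13  0.64]
fin 300 1 [ 0.5  -0.87  0.  ] [ 1.05  0.78  1.25 -1.    1.85  0.63]
```

View pics/top3.png

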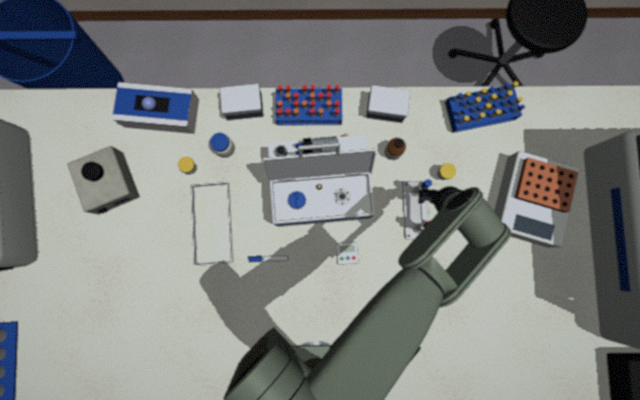

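View pics/wrist3.png

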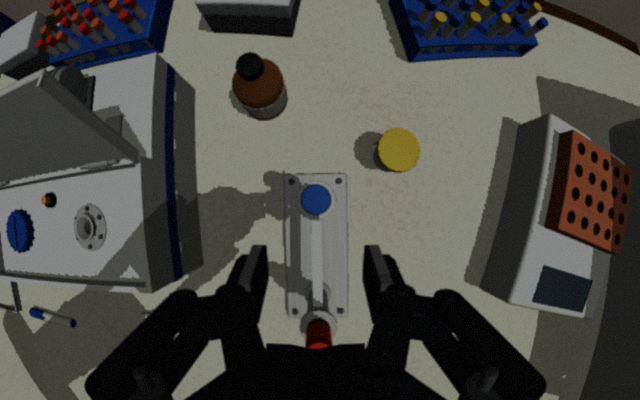

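The rod, tube and tray measurements agree between cameras and with the tank geometry (tube at about (0.552, -0.079)). The top view shows the tube at (342,196), clear of the cover. Next: grasp and lift.

```bash
python3 - <<'E'
from h import *
D=np.deg2rad
P=pose([.5827,-.3285,.1545],0,D(70),-1)
ctrl.move_l(*P,feed=.1); o=st()
jaws.command_gripper(0.0); o=st()
if o["grip_width"]>.015:
    ctrl.move_l(o["position"]+[0,0,.17],feed=.12); st()
    M=np.array([.552,-.0795,.137])
    ctrl.move_pose(*pose(M+[0,0,.1385+.035],0,D(70),-1)); o=st()
    for c in ("wrist","top","scene"):
        im=vision.read_camera(c)
        for n in ("dip_rod_head","dip_rod_tip","dip_rod_collar","guide_mouth","red_rod_head"):
            print(c,n,[(np.round(x["position"],4).tolist(),round(x["conf"],2)) for x in spotter.place_of(c,n)[:2]])
        np.savez(c+"4.npz",**im)
        cv2.imwrite(f"pics/{c}4.png",im["color"][:,:,::-1])
    a=cv2.imread("pics/wrist4.png"); b=cv2.imread("pics/scene4.png")[130:280,220:420]
    cv2.imwrite("pics/both4.png",np.vstack([cv2.resize(a,(500,312)),cv2.resize(b,(380,285),interpolation=cv2.INTER_CUBIC)[:, :].copy() if 0 else cv2.copyMakeBorder(cv2.resize(b,(380,285),interpolation=cv2.INTER_CUBIC),0,0,0,120,0)]))
E
```

```text
t16.48 [ 0.5869 -0.329   0.1452] F [0.2 0.  0.4] grip 0.0500 ff 0.0
t16.85 [ 0.5868 -0.3289  0.1452] F [-1.6  0.2  3.6] grip 0.0206 ff 58.6
t18.43 [ 0.5864 -0.3286  0.3138] F [ 0.3  0.5 -1.1] grip 0.0207 ff 58.6
t19.42 [ 0.5563 -0.0805  0.3006] F [ 1.1 -0.7 -0.6] grip 0.0212 ff 58.6
wrist dip_rod_head [([0.5582, -0.0826, 0.3083], 0.82)]
wrist dip_rod_tip [([0.4823, 0.3352, 0.0001], 0.46)]
wrist dip_rod_collar [([0.5517, -0.0812, 0.2754], 0.93)]
wrist guide_mouth [([0.5541, -0.0829, 0.1322], 0.76)]
wrist red_rod_head [([0.465, -0.3375, 0.1595], 0.86)]
top dip_rod_head []
top dip_rod_tip []
top dip_rod_collar []
top guide_mouth [([0.5536, -0.0798, 0.1365], 0.79)]
top red_rod_head [([0.4674, -0.3264, 0.1545], 0.53)]
scene dip_rod_head [([0.5495, -0.0808, 0.3113], 0.62), ([0.7164, -0.2607, -0.0018], 0.48)]
scene dip_rod_tip [([0.5516, -0.0808, 0.1758], 0.47)]
scene dip_rod_collar [([0.5255, -0.3313, -0.0021], 0.73), ([0.5484, -0.0803, 0.2758], 0.56)]
scene guide_mouth [([0.553, -0.0791, 0.1424], 0.71), ([0.5527, -0.0798, 0.1744], 0.33)]
scene red_rod_head [([0.4622, -0.3328, 0.1594], 0.67), ([0.6118, -0.0135, 0.1545], 0.67)]
```

View pics/both4.png

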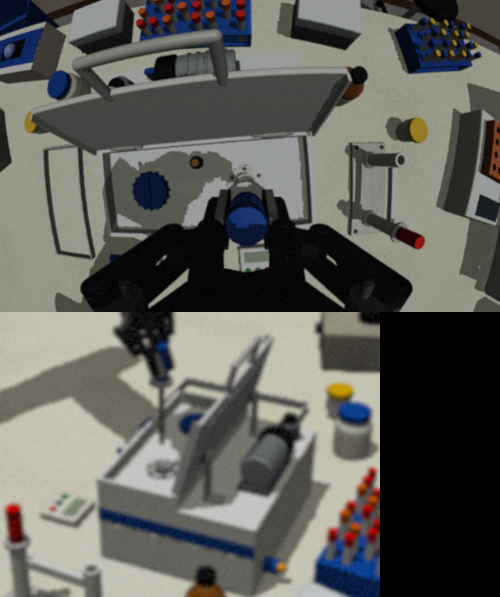

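The rod hangs upright in the fingers with its tip over the tube: scene crop tip at about (162,445), ring at (162,467). Next, insert it while watching the force.

```bash
python3 - <<'E'
from h import *
D=np.deg2rad
M=np.array([.553,-.080,.137])
f0=telemetry.get_obs()["force"]
ok=True
for h in (.022,-.001,-.012,-.030,-.055,-.08,-.095,-.100,-.1025,-.104,-.1055,-.107,-.1085,-.110):
    ctrl.move_l(*pose(M+[0,0,.1375+h],0,D(70),-1),feed=.05)
    ctrl.dwell(.05); o=st(); df=o["force"]-f0
    if df[2]>6 or np.hypot(*df[:2])>12: print("contact at h",h,df); break
ctrl.dwell(.3); st()
for c in ("wrist","scene"):
    im=vision.read_camera(c)
    for n in ("dip_rod_head","dip_rod_collar","guide_mouth"):
        print(c,n,[(np.round(x["position"],4).tolist(),round(x["conf"],2)) for x in spotter.place_of(c,n)[:2]])
    if c=="scene": cv2.imwrite("pics/scene5.png",cv2.resize(im["color"][120:280,230:430,::-1],(750,600),interpolation=cv2.INTER_CUBIC))
E
```

```text
t20.80 [ 0.5567 -0.08    0.2858] F [ 0.3 -0.2 -0.8] grip 0.0211 ff 58.6
t21.46 [ 0.5569 -0.0801  0.2633] F [ 0.   0.  -1.3] grip 0.0204 ff 58.6
t21.88 [ 0.5566 -0.0799  0.2518] F [ 0.   0.8 -1.1] grip 0.0207 ff 58.6
t22.43 [ 0.5568 -0.08    0.2341] F [ 0.7 -0.7  0.1] grip 0.0209 ff 58.6
t23.13 [ 0.557  -0.0801  0.2094] F [ 0.1  1.4 -1.3] grip 0.0205 ff 58.6
t23.83 [ 0.557  -0.0801  0.1844] F [-0.1 -0.1 -0.8] grip 0.0208 ff 58.6
t24.33 [ 0.5567 -0.08    0.1689] F [ 0.1  0.1 -1.1] grip 0.0207 ff 58.6
t24.63 [ 0.5567 -0.0799  0.164 ] F [-0.3 -0.1 -0.7] grip 0.0207 ff 58.6
t24.93 [ 0.5567 -0.08    0.1616] F [-0.4  0.2 -0.8] grip 0.0207 ff 58.6
t25.23 [ 0.5568 -0.08    0.1602] F [ 0.4 -1.   0. ] grip 0.0204 ff 58.6
t25.53 [ 0.5574 -0.0801  0.1601] F [-3.4  0.6  5.4] grip 0.0205 ff 59.2
contact at h -0.1055 [-3.71588644  1.02868636  6.55798288]
t25.83 [ 0.5574 -0.0801  0.1601] F [-3.8  0.3  6.1] grip 0.0208 ff 59.2
wrist dip_rod_head [([0.5548, -0.0798, 0.1706], 0.79)]
wrist dip_rod_collar [([0.5542, -0.0811, 0.1354], 0.65)]
wrist guide_mouth []
scene dip_rod_head [([0.5514, -0.0797, 0.1714], 0.67)]
scene dip_rod_collar [([0.5526, -0.0823, 0.1379], 0.65)]
scene guide_mouth [([0.5587, -0.0811, 0.1406], 0.89)]
```

View pics/scene5.png

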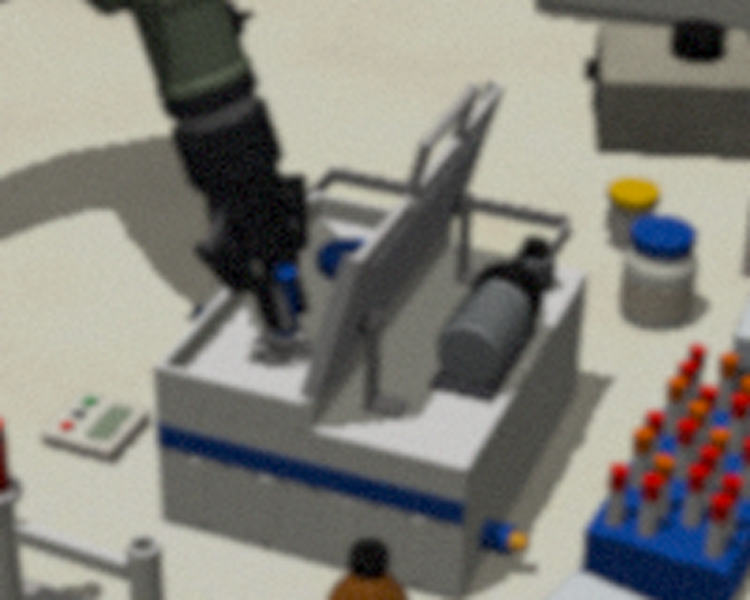

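The contact came at the expected height: rod head at 0.171, so the collar is on the rim at 0.137. The scene crop shows the collar sitting on the tube at (280,340). Next I draw it straight out, then carry it to the tray.

```bash
python3 - <<'E'
from h import *
D=np.deg2rad
M=np.array([.553,-.080,.137])
ctrl.move_l(*pose(M+[0,0,.1375+.025],0,D(70),-1),feed=.08); ctrl.dwell(.25); st()
ctrl.move_l(*pose(M+[-.10,.03,.1375+.09],0,D(70),-1),feed=.15); o=st()
psi=D(70); u=np.array([np.cos(psi),np.sin(psi),0]); c=np.array([.482,.336,.24])
P=pose(c-.1135*u,psi,D(20),1); up=pose(c-.1135*u+[0,-.0,.10],psi,D(20),1)
print(np.round(o["joint_positions"],2),[None if q is None else np.round(q,2) for q in (solve_ik(*up),solve_ik(*P))])
q=solve_ik(*up); 
if q is None: q=solve_ik(*P)
# check rod clearance along the joint path needs FK; move in joint space in steps, watching force
q0=o["joint_positions"]
for f in (.25,.5,.75,1):
    ctrl.move_j(q0+f*(q-q0)); o=st()
    r=Rn.from_rotvec(o["orientation"]); rt=Rn.from_rotvec(pose([0,0,0],0,D(70),-1)[1]).inv().apply([0,0,-1])
    g=o["position"]-.011*r.apply([0,0,1]); print("tip",np.round(g+.1385*r.apply(rt),3))
    if np.linalg.norm(o["force"])>15: print("stop");break
else:
    ctrl.move_l(*P,feed=.12); ctrl.dwell(.5); st()
for cn in ("scene","top"):
    im=vision.read_camera(cn); cv2.imwrite(f"pics/{cn}6.png",im["color"][:,:,::-1])
    for n in ("dip_rod_head","dip_rod_tip","dip_rod_scale","drip_tray","cover_handle","red_rod_head"):
        print(cn,n,[(np.round(x["position"],4).tolist(),round(x["conf"],2)) for x in spotter.place_of(cn,n)[:2]])
E
```

```text
t28.27 [ 0.5566 -0.08    0.2889] F [ 0.8 -0.4 -1. ] grip 0.0204 ff 58.6
t29.23 [ 0.4568 -0.0501  0.3536] F [ 1.   0.4 -1.3] grip 0.0209 ff 58.6
[-0.39 -0.36  1.87  0.13  1.31  1.17] [array([-0.34, -0.18,  2.17,  1.25,  1.43,  2.75]), array([-0.34,  0.04,  2.23,  1.3 ,  1.34,  2.47])]
t29.72 [0.455  0.0418 0.3116] F [ 0.3 -0.5  0.6] grip 0.0209 ff 58.6
tip [0.45  0.098 0.196]
t30.18 [0.45   0.1255 0.3002] F [ 0.2 -0.2 -0.2] grip 0.0205 ff 58.6
tip [0.452 0.225 0.219]
t30.65 [0.4462 0.1932 0.3107] F [-0.5  0.5 -0.6] grip 0.0204 ff 58.7
tip [0.465 0.315 0.274]
t31.12 [0.4475 0.2383 0.3367] F [ 0.3 -0.2 -0.4] grip 0.0209 ff 58.7
tip [0.491 0.359 0.34 ]
t32.60 [0.4467 0.2391 0.2364] F [-0.5 -0.9 -0.7] grip 0.0204 ff 58.7
scene dip_rod_head [([0.4392, 0.2269, 0.2398], 0.63)]
scene dip_rod_tip [([0.7319, 0.3003, 0.0013], 0.73), ([0.4903, 0.3584, 0.2404], 0.51)]
scene dip_rod_scale [([0.4728, 0.3115, 0.2403], 0.44)]
scene drip_tray [([0.4809, 0.3355, -0.0015], 0.65)]
scene cover_handle [([0.6566, -0.0113, 0.3266], 0.78)]
scene red_rod_head [([0.467, -0.3348, 0.1558], 0.8), ([0.4899, 0.3594, 0.2393], 0.65)]
top dip_rod_head [([0.4429, 0.2283, 0.242], 0.89)]
top dip_rod_tip [([0.487, 0.3582, 0.2408], 0.57), ([0.523, -0.3308, -0.0019], 0.2)]
top dip_rod_scale [([0.4757, 0.3084, 0.2383], 0.56), ([0.6742, 0.414, -0.0035], 0.31)]
top drip_tray [([0.4833, 0.3364, -0.0003], 0.67)]
top cover_handle [([0.6557, -0.0085, 0.3222], 0.8)]
top red_rod_head [([0.6547, -0.0072, 0.324], 0.69), ([0.4617, -0.3286, 0.155], 0.48)]
```

View pics/scene6.png

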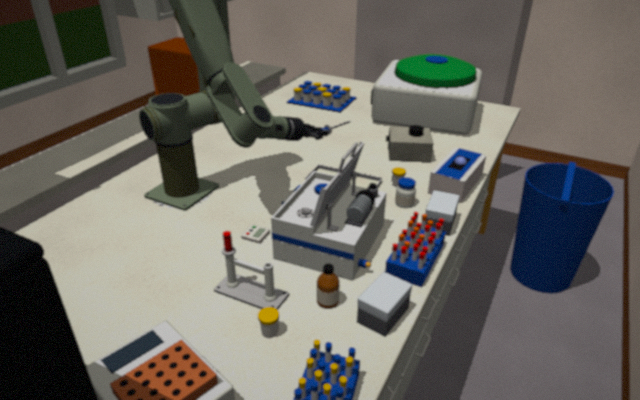

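View pics/top6.png

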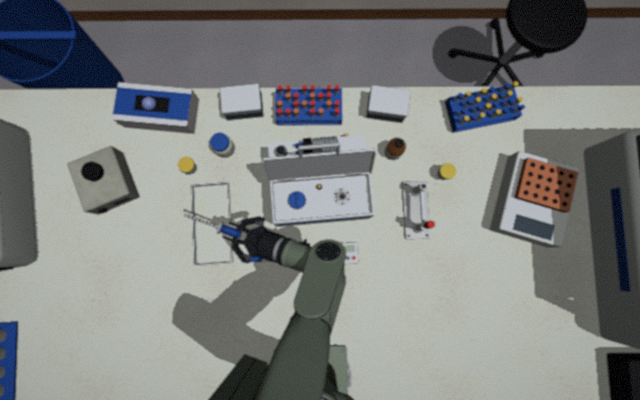

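The rod is held level: head at z 0.241 and tip at 0.240. The tip and scale are within ±25 mm of the tray's centre line; the apparent overhang at top-view (185,212) is parallax from the rod's height. The cover is open and the red rod is in place, so I'm handing in.

```bash
python3 -c "
from h import *
st(); print(order.hand_in())"
```

```text
t33.30 [0.4467 0.239  0.2362] F [ 0.5 -0.3 -2.2] grip 0.0210 ff 58.7
the job is handed in; nothing more can be done
None
```

I've handed the job in at about 33 s: the cover rests open, the rod went down the tube until its collar met the rim and came out again, and the gripper holds it still and level 0.24 m up over the drip tray. The red rod is where it was; the hand-in reported no verdict.

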